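Set a drying cabinet's door to its widest stay hole

ROBOT

A 7-joint arm with a two-finger parallel gripper is mounted at the origin on the work surface. World frame = base frame: x ahead of the robot, y to its left, z up, the work surface at z = 0. Lengths are in m, angles in rad, forces in N, time in s.
With the tool pointing down it reaches from about 0.4 to 0.875 m from the base axis. Payload 4.4 kg.
Tool frame: the origin (TCP) lies at the centre of the arm's flange, where the gripper is bolted on; the fingertips stand 173 mm ahead of it and the grasp point (between the pads) lies 155 mm ahead of it (manip.pinch_z is the y of the grasp point in the tool frame, in m); y points along the fingers, x is the direction in which the jaws open and shut, and the axes are right-handed (so a half turn about y gives the same grasp; the last joint's range is limited). The gripper opens to 85 mm and grips with 20 to 120 N. Pads are 22 mm wide; open, the fingers measure 114 mm over their backs; the gripper's body (76 mm by 85 mm) begins 54 mm behind the grasp point. The pads swing forward as they close: fully open they stand 13 mm farther back than shut.
Start: joints at [-1.225, 0.628, 0.038, 1.517, -0.027, 0.996, -0.02], TCP at [0.26, 0.596, 0.405] pointing down, gripper open.
Joint ranges: [-3.06, 3.06], [-0.37, 2.12], [-1.25, 1.32], [0.18, 2.47], [-1.1, 4.24], [0.23, 1.98], [-2.94, 2.94]. Speed limits (rad/s): [2.57, 2.57, 3.14, 3.14, 3.14, 3.14, 3.14].

INTERFACE

Orientations are given as a unit quaternion [w, x, y, z].
In Python, from cell import manip gives the robot as it stands.
- The arm moves only by the shell command python3 -m inch 'ROWS'. ROWS is a JSON object of lists of equal length, an entry for each row: "grip": the opening, from 0 (shut) to 1 (fully open); "slide": the shift along the tool's x, y, z in m, a list of three; "twist": the turn, a rotation vector about the tool's x, y, z in degrees, a list of three. A call has exactly 8 rows; each row is the pose to reach, as a shift and turn from the pose commanded when the call began, along the tool's axes at that moment; what a row does not reach only later rows make up. A row lasts 1/10 s, in which the tool goes at most 50 mm and 8.59 degrees, less where a joint would pass 70% of its speed; a pose out of reach is approached as far as the arm can. A call with a gripper value outside its range is refused whole. The fingers move at their own pace and stop on an object; the grip force is fixed at half the most. Time passes only in rows, so rows that repeat a pose let the fingers close, or fill a call up. It gives the time, the measured TCP pose, the force and the opening at its end, in the units of the state.
- manip.get_state(): the state, without advancing time (a new reading comes with each control period).
- manip.read_camera(name): name is "scene" or "top"; returns a dict with "color" (384x512x3 uint8, blue, green, red), "depth" (384x512 float32, m along the optical axis (not along the pixel's ray), 0 where there is no reading), "camera_matrix" (3x3 intrinsics, pixels), "k1" (the pictures are not rectified: a ray, as slopes to the right and down, at radius r is drawn at 1 + k1 r^2 times it, then the intrinsics apply), "R" (3x3) and "t" (3): a world point X has camera coordinates R X + t. Camera axes: x right, y down, z forward; pixel columns grow to the right and rows downward; lengths in m; the calibration is good to about 2 mm. A picture is of the moment at which its call begins.
- manip.hand_in(): hands the job in, once; it reports no verdict.
The state is a dict: "time": time; "joint_positions": joint angles; "qvel": joint speeds; "joint_efforts": joint torques, N m; "tcp_pos": TCP position; "tool_rot": TCP orientation; "force": force on the tool from outside, world axes, zero at the start; "moment": the same for the moment, N m; "finger_gap": opening from 0.0 (shut) to 1.0 (fully open).
Only numpy, scipy, OpenCV 4.12 (cv2) and the standard library are available. Lean on these libraries where they do the work, as an engineer would, in place of code of your own. Each camera call takes 0.05 s, during which the arm holds its last target. There are 200 camera calls.

TASK

The small drying cabinet's glass door is held nearly shut: its stay has the long slot over the brass pin on the roof. Lift the stay off the pin, swing the door open with it and drop the last round hole, the one next to the black knob, over the pin so that the stay lies fully home, flat on the pin's plate; then let go. Feel for the pin gently, never forcing the stay down or sideways on it, and leave the other things on the bench and on the roof where they are.

Things in the scene. Friction and masses are not known exactly. Their poses are not given: they have to be found in the camera images.
- pin_plate: Steel plate on the cabinet's roof, 72 x 26 x 6 mm; origin: centre of its underside, x along its length and slot, z up. A brass pin, 7.5 mm thick with a flat top, stands 10 mm above the plate's face. It is clamped firmly in the slot, on the centre line, anywhere up to 8 mm from the centre along x: not measured, it must be seen or felt.
- stay: Steel bar 300 mm long, 22 wide, 4 thick, about 0.2 kg. Origin: underside, on its pivot on top of the door; x to the knob, z up. It swings about the pivot and lifts about it (up to 0.9 rad), and drops by its weight. Along x: slot 38 x 10 mm centred at 100 mm (over the pin at the start), round holes 10 mm wide at 150, 190, 230 mm, knob at 268. Seated, it is level on the pin plate.
- stay_knob (a point): Grip point in the black upright round knob at the free end of the stay: 18 mm thick, from 4 to 44 mm above the bar's underside; this point is on its axis, 28 mm above the underside. Bare roof lies 34 mm below it when the stay is seated.
- wide_hole (a point): Centre of the last round hole, next to the knob, at the bar's underside, 230 mm from the pivot.
- slot_mid (a point): Centre of the stay's long slot at the bar's underside, 100 mm from the pivot.
- door_hinge (a point): Point on the door's vertical hinge axis, at the height of the pin plate's upper face. The stay's pivot is 223.6 mm from this axis, the pin plate's centre 200 mm.
- door (a joint): Opening of the glass door in rad: 0 shut, about 0.2 at the start, stop at 1.25. Opening moves the stay's pivot away from the cabinet; with the last hole over the pin it stands at 0.83 to 0.94. The hinge is stiff: the door stays where it is left and takes about 1 to 2 N at the stay's pivot to move.
- cabinet: Drying cabinet, pale green-grey sheet steel, 240 deep x 320 wide, flat roof 212 mm above the bench, fixed. Origin: centre of its footprint; -x is its door side (the door opens that way), the hinge is at its +y end.
- bearing: Ball bearing, 38 mm across, 13 mm high, standing on the roof near the hinge side. Leave alone.
- grease_jar: Small amber jar with red lid, 40 mm across, 45 mm high, on the roof. Leave alone.
- die_block: Bright milled block 210 x 34 x 44 mm on the bench. Leave alone.
- oil_bottle: White bottle 56 mm across, 130 mm high. Leave alone.
- brush: Brush lying on the bench. Leave alone.
- screwdriver: Screwdriver lying on the bench. Leave alone.
- parts_bin: Yellow open bin 130 x 100 x 60 mm. Leave alone.
- pen_pot: Dark steel cup 60 mm across, 60 mm high. Leave alone.

How it is judged:
By the outcome, as a careful person would: the job done as asked, in the order asked, and still so for the second after the job is handed in, with the robot touching nothing.
It also fails if it takes over 67 s, if anything falls off the work surface, if the arm or the gripper's body presses on something with over 40 N, if the wrist force passes 120 N, or if a joint passes its speed limit or range.

## Working session

There is one attempt and no reset: what is moved stays moved. The work goes in short steps, Python scripts to look and compute and a shell command to move; the robot and the scene stay as the last step left them, time stands still between calls to the robot, and variables do not carry over. Pictures are saved under pics/ and viewed, about 8 in all and at most 12, crops included, and the job is handed in when it is done.

```bash
mkdir -p pics; ls
cat > h.py <<'E'
import numpy as np, cv2
from cell import manip
def cam(n,save=None):
    c=manip.read_camera(n)
    if save: np.savez(save,**c); 
    return c
def ray(c,u,v):
    K=np.array(c["camera_matrix"]);k1=float(c["k1"])
    p=cv2.undistortPoints(np.array([[[u,v]]],float),K,np.array([k1,0,0,0,0.]))[0,0]
    R=np.array(c["R"]);t=np.array(c["t"])
    return -R.T@t, R.T@np.array([p[0],p[1],1.])
def atz(c,u,v,z):
    o,d=ray(c,u,v); return o+d*(z-o[2])/d[2]
def atdepth(c,u,v,w=1):
    o,d=ray(c,u,v); D=c["depth"][v-w:v+w+1,u-w:u+w+1]; D=D[D>0]; return o+d*np.median(D)
def proj(c,X):
    R=np.array(c["R"]);t=np.array(c["t"])
    return cv2.projectPoints(np.array([X],float),cv2.Rodrigues(R)[0],t,np.array(c["camera_matrix"]),np.array([float(c["k1"]),0,0,0,0.]))[0][0,0]
E
python3 - <<'E'
from h import *
a=cam("scene","s0.npz");b=cam("top","t0.npz")
cv2.imwrite("pics/s0.png",cv2.resize(a["color"],(768,576),interpolation=cv2.INTER_CUBIC));cv2.imwrite("pics/t0.png",cv2.resize(b["color"],(768,576),interpolation=cv2.INTER_CUBIC))
for c in(a,b): o,d=ray(c,256,192);print(o,d,c["camera_matrix"][0])
print(manip.get_state(),manip.pinch_z)
E
```

```text
pics
[1.55671844 0.49339051 0.91122827] [-0.7404623  -0.3315496  -0.58484179] [421.5152471    0.         255.12185579]
[0.39187577 0.05678511 1.28544578] [ 0.14977648  0.02287688 -0.98858703] [355.050967    0.        260.9514514]
{'time': 0.1, 'joint_positions': array([-1.22479811,  0.62927691,  0.03845709,  1.51825051, -0.02695348,
        0.9963319 , -0.02003208]), 'qvel': array([-1.21365535e-03, -1.57200212e-03,  1.24415138e-03, -2.29460672e-03,
        7.16582824e-05, -1.16922260e-03,  1.77272644e-03]), 'joint_efforts': array([ 2.23833944e-03, -5.64530826e+01,  1.23036873e+00, -1.93971795e+01,
        1.12938235e-02,  5.51612568e-03,  1.77182284e-05]), 'tcp_pos': array([0.26004393, 0.59543105, 0.40387155]), 'tool_rot': array([-0.59130783,  0.59202297,  0.38670579, -0.38771444]), 'force': array([-0.18600909, -0.8694575 ,  0.39567683]), 'moment': array([0.0007635 , 0.01102514, 0.04630432]), 'finger_gap': 0.9984408294115661} 0.1547
```

View pics/s0.png

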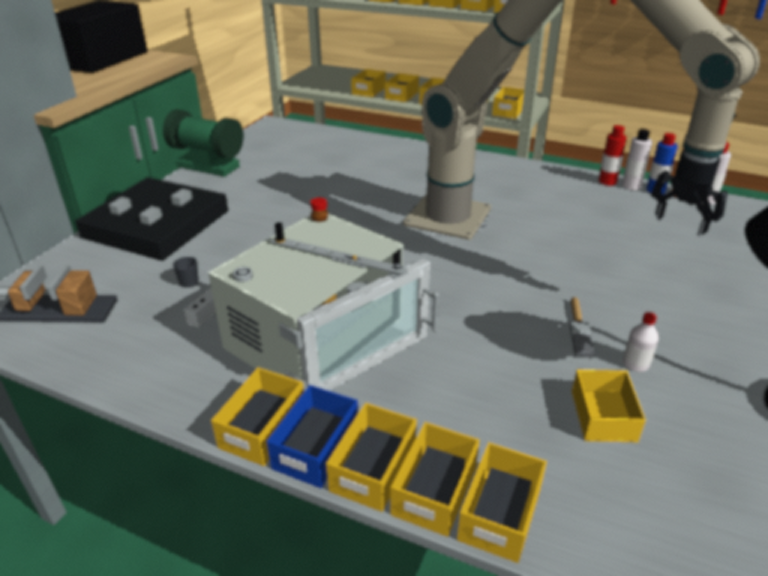

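View pics/t0.png

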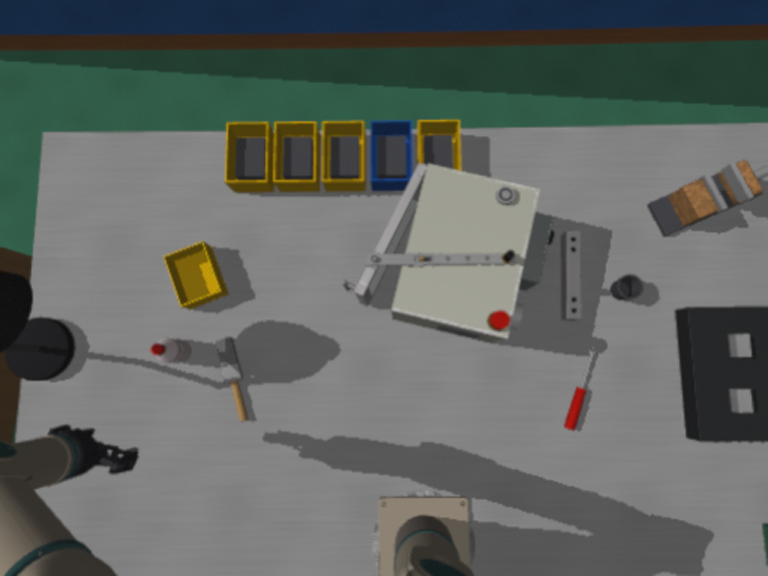

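The scene picture shows the cabinet with the stay lying across the roof, and the knob at about (279,232). In the top view the pivot is at (376,259), the knob at (509,257), the hinge near (425,165), the bearing at (506,195) and the red jar at (499,320). Next I'll enlarge the crops.

Run:
```python
from h import *
t=dict(np.load("t0.npz"));s=dict(np.load("s0.npz"))
A=cv2.resize(t["color"][100:230,225:365],None,fx=5.5,fy=5.5,interpolation=cv2.INTER_CUBIC)[:600,:770]
cv2.imwrite("pics/c_t.png",A)
B=cv2.resize(s["color"][140:260,130:300],None,fx=4.6,fy=4.6,interpolation=cv2.INTER_CUBIC)
cv2.imwrite("pics/c_s.png",B);print(A.shape,B.shape)
```

```text
(600, 770, 3) (552, 782, 3)
```

View pics/c_t.png

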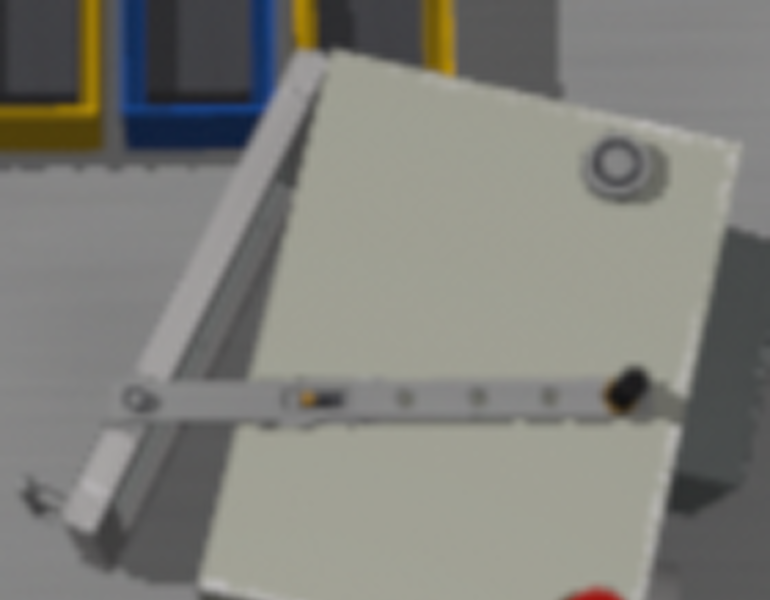

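View pics/c_s.png

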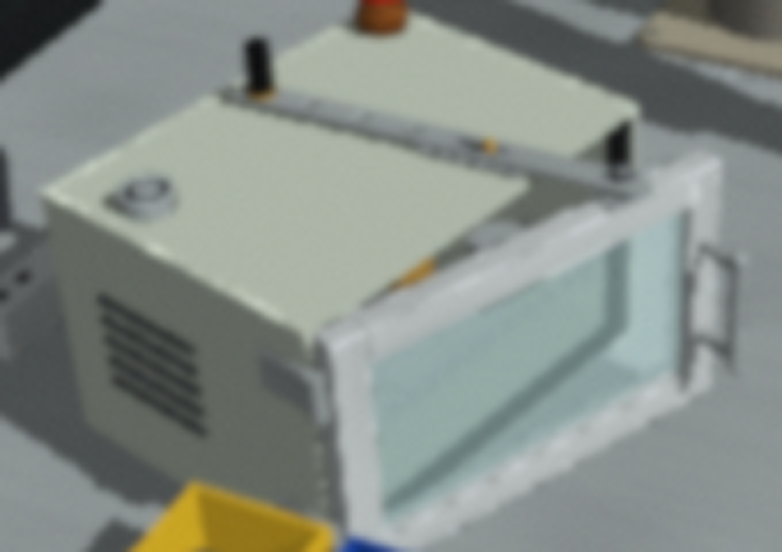

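The top crop shows the pin's brass top at (307,399), the round holes at (404,398), (477,397) and (549,396), and the knob base at (620,398) with its top at (632,382). The roof corners are at (330,52), (740,143) and (200,583). Now I'll turn these into world positions.

```bash
cat > m.py <<'E'
from h import *
t=dict(np.load("t0.npz"))
P=lambda U,V,z:atz(t,(U+.5)/5.5-.5+225,(V+.5)/5.5-.5+100,z)
pin=P(307,399,.228);h=[P(404,398,.222),P(477,397,.222),P(549,396,.222)];piv=P(138,398,.222)
kt=P(632,381,.262)
c=[P(330,52,.212),P(740,143,.212),P(200,583,.212)]
if __name__=="__main__":
    for n,v in dict(pin=pin,h1=h[0],h2=h[1],h3=h[2],piv=piv,ktop=kt,c0=c[0],c1=c[1],c2=c[2]).items():print(n,v.round(4))
    n=np.linalg.norm
    print("h spacing",n(h[1]-h[0]),n(h[2]-h[1]),"piv-h3",n(h[2]-piv),"piv-knob",n((kt-piv)[:2]),"depth",n(c[1]-c[0]),"width",n(c[2]-c[0]))
    D=t["depth"]
    print("depth-based roof",atdepth(t,290,140),"knob",atdepth(t,339,169,0),"bar",atdepth(t,312,172,0))
    ex=(c[1]-c[0])/n(c[1]-c[0]);ey=(c[0]-c[2])/n(c[0]-c[2]);print(ex,ey,ex@ey)
E
python3 m.py
```

```text
pin [0.6123 0.0068 0.228 ]
h1 [ 0.6135 -0.0472  0.222 ]
h2 [ 0.6137 -0.0876  0.222 ]
h3 [ 0.6138 -0.1274  0.222 ]
piv [0.6151 0.1003 0.222 ]
ktop [ 0.6131 -0.1649  0.262 ]
c0 [ 0.8184 -0.0103  0.212 ]
c1 [ 0.7611 -0.242   0.212 ]
c2 [0.5126 0.0668 0.212 ]
h spacing 0.04040011665889933 0.03979298634714664 piv-h3 0.22774366690521253 piv-knob 0.26518422308877804 depth 0.23866601294542883 width 0.31545544874399445
depth-based roof [ 0.7174017  -0.02545301  0.2121524 ] knob [ 0.61305479 -0.16372479  0.26048334] bar [ 0.61510951 -0.09113023  0.21159776]
[-0.24005124 -0.97076022  0.        ] [ 0.96962265 -0.24460562  0.        ] 0.004694290660203172
```

```bash
cat > p.py <<'E'
from h import *
from scipy.spatial.transform import Rotation as Ro
def cur():
    s=manip.get_state();q=s["tool_rot"];R=Ro.from_quat(np.r_[q[1:],q[0]]);p=np.array(s["tcp_pos"]);return s,p,R
def rot(stay_deg,tilt=0,flip=False):
    """tool y down, tool x perpendicular to stay; tilt = stay lift (rad)"""
    a=np.radians(stay_deg);d=np.array([np.cos(a)*np.cos(tilt),np.sin(a)*np.cos(tilt),np.sin(tilt)])
    x=np.array([-np.sin(a),np.cos(a),0]); x=-x if flip else x
    up=np.cross(d,[-np.sin(a),np.cos(a),0]);y=-up
    return Ro.from_matrix(np.c_[x,y,np.cross(x,y)])
def cmd(g,Rt,ref=None):
    s,p,R=cur()
    if ref: p,R=ref
    tp=np.array(g)-.1547*Rt.as_matrix()[:,1]
    sl=R.inv().apply(tp-p);tw=(R.inv()*Rt).as_rotvec(degrees=True)
    return sl.round(4).tolist(),tw.round(2).tolist()
def show():
    s,p,R=cur();print("t",s["time"],"tcp",p.round(4),"grasp",(p+.1547*R.as_matrix()[:,1]).round(4),"F",np.round(s["force"],2),"gap",round(s["finger_gap"],3),"x",R.as_matrix()[:,0].round(3),"y",R.as_matrix()[:,1].round(3),"q",np.round(s["joint_positions"],2))
E
python3 - <<'E'
from p import *
show()
for f in(0,1):
  for st in(-90.3,-122): print(f,st,cmd((.6133,-.1654,.34),rot(st,0,f)))
from m import P
print(P(598,610,.257))
E
```

```text
t 0.1 tcp [0.26   0.5954 0.4039] grasp [0.2599 0.5952 0.2492] F [-0.19 -0.87  0.4 ] gap 0.998 x [ 0.4    0.916 -0.002] y [-0.001 -0.002 -1.   ] q [-1.22  0.63  0.04  1.52 -0.03  1.   -0.02]
0 -90.3 ([-0.556, -0.0898, -0.6283], [0.06, 66.7, -0.09])
0 -122 ([-0.556, -0.0898, -0.6283], [0.09, 98.4, -0.07])
1 -90.3 ([-0.556, -0.0898, -0.6283], [-0.1, -113.3, -0.07])
1 -122 ([-0.556, -0.0898, -0.6283], [-0.07, -81.6, -0.09])
[ 0.49123105 -0.14326487  0.257     ]
```

```bash
python3 -m inch '{"grip":[0.6,0.6,0.6,0.6,0.6,0.6,0.6,0.6],"slide":[[0,-0.05,0],[0,-0.1,0],[-0.033,-0.1,-0.037],[-0.066,-0.1,-0.075],[-0.1,-0.1,-0.112],[-0.133,-0.1,-0.15],[-0.166,-0.1,-0.187],[-0.2,-0.1,-0.225]],"twist":[[0,0,0],[0,0,0],[0,4,0],[0,8,0],[0,12,0],[0,16,0],[0,20,0],[0,24,0]]}'
python3 - <<'E'
from p import *
show();print(cmd((.6133,-.1654,.34),rot(-90.3)))
E
```

```text
time: 0.9
tcp_pos: [0.386, 0.3216, 0.5045]
tool_rot: [-0.66, 0.66, 0.255, -0.255]
force: [0.9, 0.1, -0.6]
finger_gap: 0.605
t 0.9 tcp [0.386  0.3216 0.5045] grasp [0.386  0.3216 0.3498] F [ 0.94  0.15 -0.56] gap 0.605 x [ 0.74   0.672 -0.   ] y [-0. -0. -1.] q [-0.9   0.31  0.2   1.78 -0.07  1.06  0.06]
([-0.1593, 0.0098, -0.5133], [0.0, 42.55, -0.02])
```

```bash
python3 -m inch '{"grip":[0.6,0.6,0.6,0.6,0.6,0.6,0.6,0.6],"slide":[[-0.013,0,-0.043],[-0.026,0,-0.086],[-0.04,0,-0.128],[-0.053,0,-0.171],[-0.066,0,-0.214],[-0.08,0,-0.257],[-0.093,0,-0.3],[-0.106,0,-0.342]],"twist":[[0,5,0],[0,10,0],[0,15,0],[0,20,0],[0,25,0],[0,30,0],[0,36,0],[0,42.5,0]]}'
python3 - <<'E'
from p import *
show();print(cmd((.6133,-.1654,.32),rot(-90.3)))
E
```

```text
time: 1.7
tcp_pos: [0.5384, -0.0021, 0.5045]
tool_rot: [0.707, -0.707, 0.002, -0.002]
force: [0.7, 0.5, 0.1]
finger_gap: 0.604
t 1.7 tcp [ 0.5384 -0.0021  0.5045] grasp [ 0.5383 -0.0021  0.3498] F [0.71 0.53 0.09] gap 0.604 x [ 1.    -0.006 -0.   ] y [-0.  0. -1.] q [-0.38  0.4   0.48  1.7  -0.2   1.1   0.16]
([0.0759, 0.0298, -0.1629], [-0.01, -0.04, -0.02])
```

```bash
python3 -m inch '{"grip":[0.6,0.6,0.6,0.6,0.6,0.6,0.6,0.6],"slide":[[0.02,0,-0.043],[0.04,0,-0.086],[0.06,0,-0.129],[0.076,0.01,-0.163],[0.076,0.03,-0.163],[0.076,0.04,-0.163],[0.076,0.04,-0.163],[0.076,0.04,-0.163]],"twist":[[0,0,0],[0,0,0],[0,0,0],[0,0,0],[0,0,0],[0,0,0],[0,0,0],[0,0,0]]}'
python3 - <<'E'
from p import *
show()
a=cam("scene","s1.npz");u,v=map(int,proj(a,(.613,-.165,.26)));print(u,v)
cv2.imwrite("pics/s1.png",cv2.resize(a["color"][v-70:v+50,u-60:u+100],None,fx=4.8,fy=4.8,interpolation=cv2.INTER_CUBIC))
for z in(.262,.24): print(proj(a,(.6133,-.1654,z)))
E
```

```text
time: 2.5
tcp_pos: [0.6139, -0.1622, 0.4649]
tool_rot: [0.707, -0.707, -0.0, 0.0]
force: [0.4, -0.5, 0.7]
finger_gap: 0.6
t 2.5 tcp [ 0.6139 -0.1622  0.4649] grasp [ 0.6139 -0.1621  0.3102] F [ 0.43 -0.51  0.72] gap 0.6 x [ 1.  0. -0.] y [-0.     0.001 -1.   ] q [-0.06  0.59  0.47  1.49 -0.28  1.13  0.46]
186 149
[185.90995868 148.83179341]
[186.60000398 154.96652783]
```

View pics/s1.png

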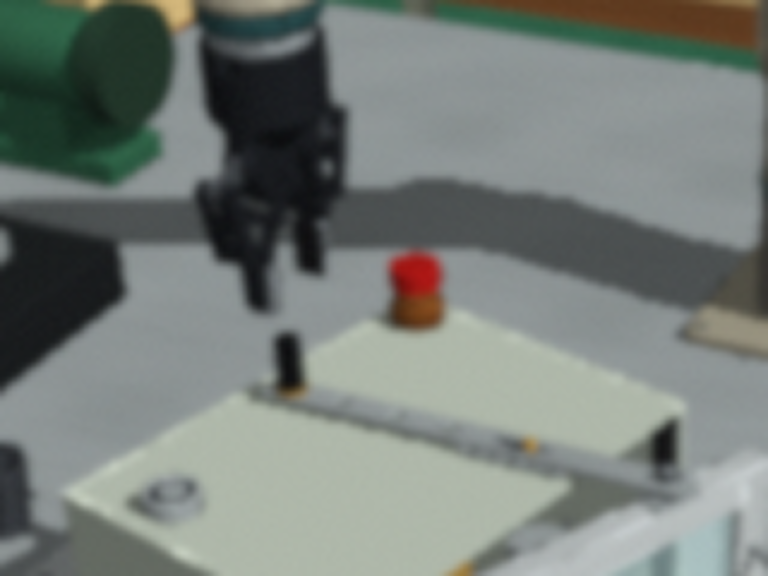

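The gripper is above the knob, whose top is at crop (287,335). That is image (185.8,148.8), which matches the projected estimate. I'll go down and close.

```bash
python3 -m inch '{"grip":[0.6,0.6,0.6,0.6,0.6,0.6,0.2,0],"slide":[[0,0.015,-0.003],[0,0.03,-0.003],[0,0.045,-0.003],[0,0.058,-0.003],[0,0.063,-0.003],[0,0.063,-0.003],[0,0.063,-0.003],[0,0.063,-0.003]],"twist":[[0,0,0],[0,0,0],[0,0,0],[0,0,0],[0,0,0],[0,0,0],[0,0,0],[0,0,0]]}'
python3 -m inch '{"grip":[0,0,0,0,0,0,0,0],"slide":[[0,0,0],[0,0,0],[0,0,0],[0,0,0],[0,0,0],[0,0,0],[0,0,0],[0,0,0]],"twist":[[0,0,0],[0,0,0],[0,0,0],[0,0,0],[0,0,0],[0,0,0],[0,0,0],[0,0,0]]}'
cat > plan.py <<'E'
from p import *
from scipy.optimize import brentq
# planar linkage; L=knob dist; door angle th of pivot about H (deg)
H=np.array([.809,-.008]);PZ=.218
def pose(th,stay,tilt,H=H):
    pv=H+.2236*np.array([np.cos(np.radians(th)),np.sin(np.radians(th))])
    a=np.radians(stay);d=np.array([np.cos(a),np.sin(a)])
    # knob grip: 268 along bar, 28 up
    r=.268*np.cos(tilt)-.028*np.sin(tilt);z=PZ+.268*np.sin(tilt)+.028*np.cos(tilt)
    return np.r_[pv+d*r,z],rot(stay,tilt)
E
python3 - <<'E'
from plan import *
show()
for t in(.05,.1,.15): g,R=pose(150.4,-90.3,t); print(t,g.round(4),cmd(g,R))
E
```

```text
time: 3.35
tcp_pos: [0.614, -0.1666, 0.4026]
tool_rot: [-0.707, 0.707, -0.0, 0.001]
force: [-0.2, 1.0, -0.4]
finger_gap: 0.267
time: 4.15
tcp_pos: [0.614, -0.1666, 0.4026]
tool_rot: [-0.707, 0.707, -0.0, 0.001]
force: [-0.1, 0.6, 5.7]
finger_gap: 0.197
t 4.15 tcp [ 0.614  -0.1666  0.4026] grasp [ 0.6142 -0.1667  0.2479] F [-0.14  0.6   5.74] gap 0.197 x [ 1.    -0.002  0.002] y [ 0.002 -0.    -1.   ] q [-0.04  0.65  0.44  1.57 -0.31  0.99  0.5 ]
0.05 [ 0.6132 -0.1638  0.2594] ([-0.0008, -0.0113, 0.0105], [-2.85, 0.2, 0.09])
0.1 [ 0.6132 -0.1614  0.2726] ([-0.0007, -0.024, 0.0206], [-5.71, 0.2, 0.1])
0.15 [ 0.6132 -0.1584  0.2857] ([-0.0007, -0.0361, 0.0314], [-8.58, 0.2, 0.1])
```

```bash
python3 -m inch '{"grip":[0,0,0,0,0,0,0,0],"slide":[[0,-0.0053,0.0038],[0,-0.0106,0.0076],[0,-0.0157,0.0117],[0,-0.0208,0.0158],[0,-0.0258,0.0198],[0,-0.0307,0.0241],[0,-0.0355,0.0284],[0,-0.0403,0.0328]],"twist":[[-1.15,0,0],[-2.3,0,0],[-3.4,0,0],[-4.6,0,0],[-5.7,0,0],[-6.9,0,0],[-8.0,0,0],[-9.2,0,0]]}'
python3 - <<'E'
from plan import *
show()
a=cam("scene","s2.npz");b=cam("top","t2.npz")
cv2.imwrite("pics/s2.png",cv2.resize(a["color"][140:240,150:300],None,fx=5,fy=5,interpolation=cv2.INTER_CUBIC))
E
```

```text
time: 4.95
tcp_pos: [0.6138, -0.133, 0.4423]
tool_rot: [-0.648, 0.762, -0.001, 0.0]
force: [-1.1, 0.3, -0.8]
finger_gap: 0.193
t 4.95 tcp [ 0.6138 -0.133   0.4423] grasp [ 0.6137 -0.1579  0.2897] F [-1.09  0.34 -0.84] gap 0.193 x [ 1.    -0.001 -0.   ] y [-0.    -0.161 -0.987] q [-0.2   0.61  0.55  1.57 -0.18  1.01  0.35]
```

View pics/s2.png

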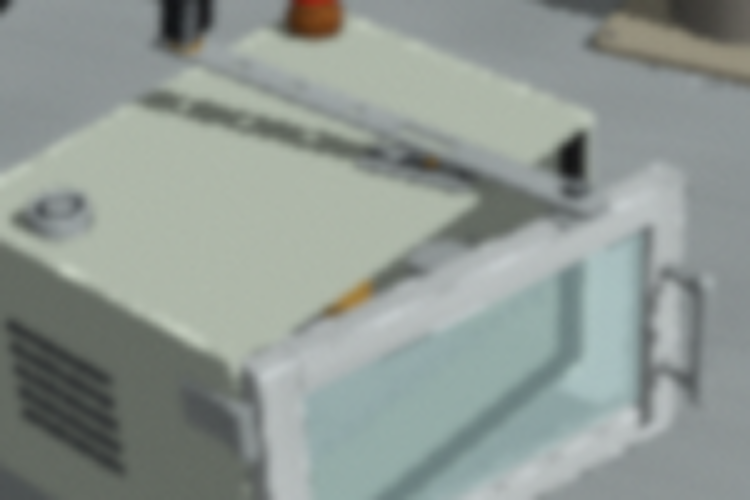

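The bar is up about 9° and clear of the pin. The brass tip is at crop (430,161), visible through the slot, and the arm carries about 1 N. Next comes the door swing.

Run:
```python
from plan import *
pin=np.array([.6123,.0068])
def k(th,tilt):
    pv=H+.2236*np.array([np.cos(np.radians(th)),np.sin(np.radians(th))]);d=pin-pv;st=np.degrees(np.arctan2(d[1],d[0]))
    g,R=pose(th,st,tilt);g=g+.002*R.as_matrix()[:,1]*-1
    return g,R,st,np.hypot(*d)
thf=brentq(lambda t:k(t,0)[3]-.230,130,90);print("thf",thf,k(thf,.16))
ths=np.linspace(150.4,thf,25)
for b in range(3):
    g,R,_,_=k(ths[8*b],.161);ref=(g-.1547*R.as_matrix()[:,1],R)
    for i in range(1,9):
        g,R,st,d=k(ths[8*b+i],.161);sl,tw=cmd(g,R,ref);print(b,i,sl,tw,round(st,1),round(d,3))
print(g)
```

```text
thf 109.78775505073159 (array([ 0.59662358, -0.01854034,  0.2903141 ]), Rotation.from_matrix(array([[ 8.50422271e-01, -8.38174223e-02,  5.19380979e-01],
                            [-5.26100714e-01, -1.35487751e-01,  8.39560068e-01],
                            [-5.55111512e-17, -9.87227283e-01, -1.59318207e-01]])), np.float64(-121.74237238591022), np.float64(0.23))
0 1 [-0.0042, -0.0009, 0.0058] [0.0, 1.79, 0.29] -93.2 0.101
0 2 [-0.0078, -0.0019, 0.0117] [0.0, 3.47, 0.56] -94.9 0.107
0 3 [-0.0109, -0.0029, 0.0177] [-0.0, 5.07, 0.82] -96.5 0.113
0 4 [-0.0135, -0.0039, 0.0238] [-0.0, 6.59, 1.07] -98.0 0.119
0 5 [-0.0156, -0.0048, 0.0298] [0.0, 8.05, 1.31] -99.5 0.125
0 6 [-0.0174, -0.0058, 0.0359] [0.0, 9.46, 1.54] -100.9 0.131
0 7 [-0.0187, -0.0068, 0.0419] [0.0, 10.81, 1.76] -102.3 0.136
0 8 [-0.0197, -0.0078, 0.0479] [0.0, 12.13, 1.97] -103.7 0.142
1 1 [-0.002, -0.0009, 0.0057] [0.0, 1.28, 0.21] -104.9 0.148
1 2 [-0.0036, -0.0018, 0.0114] [0.0, 2.52, 0.41] -106.2 0.154
1 3 [-0.005, -0.0028, 0.0171] [-0.0, 3.73, 0.61] -107.4 0.159
1 4 [-0.0061, -0.0037, 0.0228] [0.0, 4.92, 0.8] -108.6 0.165
1 5 [-0.0069, -0.0046, 0.0284] [0.0, 6.08, 0.99] -109.8 0.171
1 6 [-0.0075, -0.0055, 0.0341] [0.0, 7.23, 1.17] -111.0 0.176
1 7 [-0.0078, -0.0064, 0.0396] [0.0, 8.35, 1.36] -112.1 0.182
1 8 [-0.0079, -0.0073, 0.0452] [-0.0, 9.46, 1.54] -113.2 0.187
2 1 [-0.0008, -0.0009, 0.0054] [0.0, 1.09, 0.18] -114.3 0.193
2 2 [-0.0014, -0.0018, 0.0108] [0.0, 2.17, 0.35] -115.4 0.198
2 3 [-0.0018, -0.0026, 0.0162] [0.0, 3.23, 0.53] -116.5 0.204
2 4 [-0.002, -0.0035, 0.0215] [0.0, 4.29, 0.7] -117.6 0.209
2 5 [-0.0019, -0.0044, 0.0268] [0.0, 5.33, 0.87] -118.6 0.214
2 6 [-0.0017, -0.0052, 0.032] [0.0, 6.36, 1.03] -119.7 0.22
2 7 [-0.0013, -0.006, 0.0372] [0.0, 7.38, 1.2] -120.7 0.225
2 8 [-0.0007, -0.0069, 0.0423] [0.0, 8.4, 1.36] -121.7 0.23
[ 0.5966617  -0.01847874  0.29057386]
```

```bash
python3 -m inch '{"grip":[0,0,0,0,0,0,0,0],"slide":[[-0.0042,-0.0009,0.0058],[-0.0078,-0.0019,0.0117],[-0.0109,-0.0029,0.0177],[-0.0135,-0.0039,0.0238],[-0.0156,-0.0048,0.0298],[-0.0174,-0.0058,0.0359],[-0.0187,-0.0068,0.0419],[-0.0197,-0.0078,0.0479]],"twist":[[0,1.8,0.3],[0,3.5,0.6],[0,5.1,0.8],[0,6.6,1.1],[0,8.1,1.3],[0,9.5,1.5],[0,10.8,1.8],[0,12.1,2.0]]}'
python3 -c "
from p import *
show()"
```

```text
time: 5.85
tcp_pos: [0.594, -0.0848, 0.442]
tool_rot: [-0.644, 0.757, -0.083, 0.07]
force: [-0.5, -2.4, -1.0]
finger_gap: 0.193
t 5.85 tcp [ 0.594  -0.0848  0.442 ] grasp [ 0.5885 -0.109   0.2893] F [-0.51 -2.39 -0.96] gap 0.193 x [ 0.976 -0.216 -0.001] y [-0.036 -0.156 -0.987] q [-0.33  0.59  0.63  1.62 -0.2   1.03  0.1 ]
```

```bash
python3 -m inch '{"grip":[0,0,0,0,0,0,0,0],"slide":[[-0.002,-0.0009,0.0057],[-0.0036,-0.0018,0.0114],[-0.005,-0.0028,0.0171],[-0.0061,-0.0037,0.0228],[-0.0069,-0.0046,0.0284],[-0.0075,-0.0055,0.0341],[-0.0078,-0.0064,0.0396],[-0.0079,-0.0073,0.0452]],"twist":[[0,1.3,0.2],[0,2.5,0.4],[0,3.7,0.6],[0,4.9,0.8],[0,6.1,1.0],[0,7.2,1.2],[0,8.3,1.4],[0,9.5,1.5]]}'
python3 -m inch '{"grip":[0,0,0,0,0,0,0,0],"slide":[[-0.0008,-0.0009,0.0054],[-0.0014,-0.0018,0.0108],[-0.0018,-0.0026,0.0162],[-0.002,-0.0035,0.0215],[-0.0019,-0.0044,0.0268],[-0.0017,-0.0052,0.032],[-0.0013,-0.006,0.0372],[-0.0007,-0.0069,0.0423]],"twist":[[0,1.1,0.2],[0,2.2,0.4],[0,3.2,0.5],[0,4.3,0.7],[0,5.3,0.9],[0,6.4,1.0],[0,7.4,1.2],[0,8.4,1.4]]}'
python3 - <<'E'
from p import *
show()
b=cam("top","t3.npz");a=cam("scene","s3.npz")
A=cv2.resize(b["color"][105:205,215:355],None,fx=5.5,fy=5.5,interpolation=cv2.INTER_CUBIC)
cv2.imwrite("pics/t3.png",A)
A=cv2.resize(a["color"][130:250,150:310],None,fx=4.8,fy=4.8,interpolation=cv2.INTER_CUBIC)
cv2.imwrite("pics/s3.png",A)
E
```

```text
time: 6.65
tcp_pos: [0.5963, -0.0382, 0.442]
tool_rot: [-0.636, 0.747, -0.146, 0.124]
force: [-0.3, -1.1, -0.9]
finger_gap: 0.193
time: 7.45
tcp_pos: [0.6119, 0.0018, 0.442]
tool_rot: [-0.625, 0.735, -0.201, 0.17]
force: [-1.7, 0.2, 0.4]
finger_gap: 0.191
t 7.45 tcp [0.6119 0.0018 0.442 ] grasp [ 0.5992 -0.0194  0.2893] F [-1.68  0.23  0.41] gap 0.191 x [ 0.861 -0.509 -0.001] y [-0.082 -0.137 -0.987] q [-0.49  0.65  0.71  1.56 -0.28  1.15 -0.28]
```

View pics/t3.png

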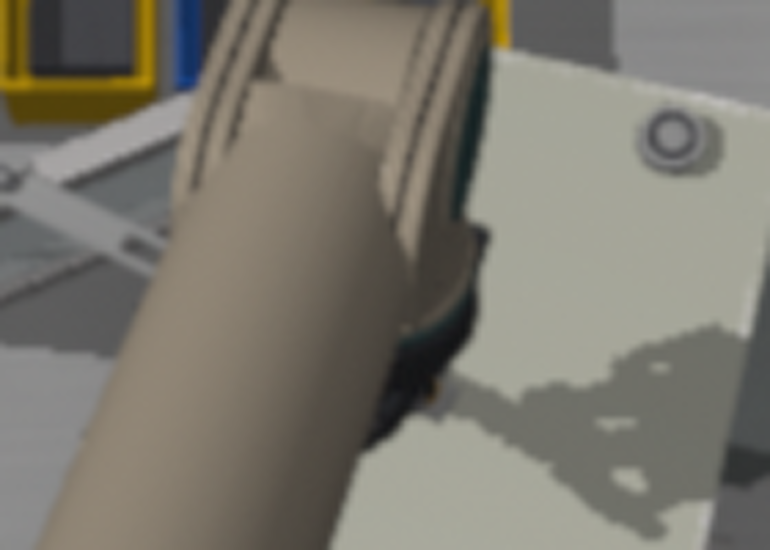

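View pics/s3.png

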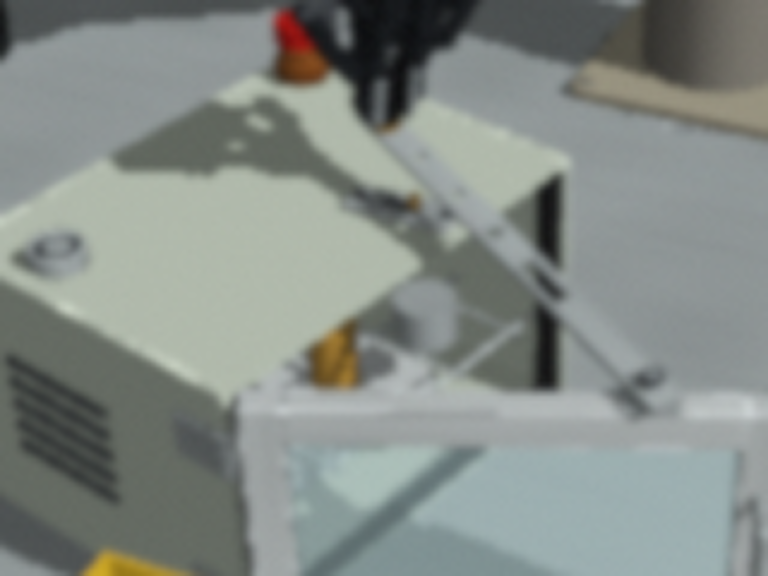

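The top view is blocked by the arm and shows only the pivot at about (5,178) and the slot at (140,248). The scene view shows the pin top at crop (413,201), the holes at (424,155), (462,192) and (494,232), and the slot centre at (545,280).

Run:
```python
from plan import *
a=dict(np.load("s3.npz"));s0=dict(np.load("s0.npz"))
Q=lambda U,V,z:atz(a,(U+.5)/4.8-.5+150,(V+.5)/4.8-.5+130,z)
print("pin scene",Q(413,201,.228).round(4))
S0=lambda U,V,z:atz(s0,(U+.5)/4.6-.5+130,(V+.5)/4.6-.5+140,z)
print("pin scene s0",S0(490,146,.228).round(4))
pts={}
for l,U,V in((.230,424,155),(.190,462,192),(.150,494,232),(.1,545,280)):
    pts[l]=Q(U,V,.218+l*np.sin(.161)+.004);print(l,pts[l].round(4))
d=pts[.23]-pts[.15];print(np.linalg.norm(d),np.degrees(np.arctan2(d[1],d[0])))
# robot prediction
s,p,R=cur();M=R.as_matrix();g=p+.1547*M[:,1];
# tool z = toward pivot along bar, y down
for dk in (0,): print("robot hole underside",(g+M[:,2]*.038+M[:,1]*.030).round(4), "bar dir",np.degrees(np.arctan2(-M[1,2],-M[0,2])))
# pose when seated if lowered about pivot (tilt->0)
pv=g+M[:,2]*.268+M[:,1]*.030;print("pivot",pv, "dist H",np.linalg.norm(pv[:2]-H), "piv-pin",np.linalg.norm(pv[:2]-[.6123,.0068]))
b=dict(np.load("t3.npz"));print("slot top cam",atz(b,140.5/5.5-.5+215,248.5/5.5-.5+105,.238).round(4),"pivot",atz(b,5.5/5.5-.5+215,178.5/5.5-.5+105,.222).round(4))
```

```text
pin scene [0.6205 0.0082 0.228 ]
pin scene s0 [0.6193 0.0092 0.228 ]
0.23 [0.6137 0.0134 0.2589]
0.19 [0.6333 0.0482 0.2525]
0.15 [0.6563 0.0796 0.246 ]
0.1 [0.6789 0.1221 0.238 ]
0.07982674734942895 -122.74769556845405
robot hole underside [0.6166 0.01   0.2534] bar dir -120.44655691654397
pivot [0.73167644 0.20582395 0.2170336 ] dist H 0.22737549093981005 piv-pin 0.232080304479131
slot top cam [0.681  0.1286 0.238 ] pivot [0.7268 0.2058 0.222 ]
```

Run:
```python
from plan import *
a=dict(np.load("s3.npz"))
u0,v0=218,152
A=cv2.resize(a["color"][v0:v0+28,u0:u0+38],None,fx=20,fy=20,interpolation=cv2.INTER_CUBIC)
cv2.imwrite("pics/z3.png",A)
hsv=cv2.cvtColor(a["color"],cv2.COLOR_BGR2HSV)
for v in range(167,177):
    print(v,[(int(hsv[v,u,0]),int(hsv[v,u,1]),*( atdepth(a,u,v,0)*1000).round(0).astype(int).tolist()) for u in range(232,240)])
```

```text
167 [(48, 21, 580, -25, 212), (48, 21, 577, -23, 211), (51, 18, 579, -18, 213), (51, 19, 575, -17, 211), (57, 14, 576, -13, 212), (71, 13, 629, 18, 251), (80, 15, 636, 24, 257), (90, 13, 630, 25, 253)]
168 [(48, 19, 585, -23, 212), (49, 20, 584, -20, 212), (51, 18, 584, -16, 213), (48, 19, 579, -15, 210), (48, 18, 581, -11, 212), (52, 17, 578, -9, 211), (71, 13, 634, 23, 252), (81, 12, 635, 27, 254)]
169 [(54, 16, 591, -20, 212), (52, 17, 590, -17, 212), (48, 19, 587, -15, 211), (42, 23, 588, -11, 213), (38, 25, 585, -9, 212), (44, 23, 587, -4, 214), (51, 16, 585, -2, 214), (69, 12, 640, 30, 254)]
170 [(65, 13, 605, -12, 219), (60, 11, 603, -10, 218), (41, 20, 601, -7, 218), (27, 35, 616, 4, 229), (26, 45, 616, 7, 230), (32, 33, 612, 8, 228), (45, 19, 590, 0, 213), (60, 13, 589, 3, 213)]
171 [(90, 10, 612, -8, 221), (60, 8, 607, -8, 218), (30, 25, 607, -5, 218), (21, 64, 614, 3, 224), (21, 84, 615, 6, 226), (25, 43, 611, 8, 224), (43, 16, 600, 6, 217), (69, 12, 604, 11, 221)]
172 [(102, 22, 614, -8, 218), (90, 4, 616, -3, 221), (20, 42, 614, -1, 220), (20, 94, 614, 3, 221), (20, 95, 
[... 154 characters left out ...]
221), (19, 54, 616, 3, 219), (21, 65, 618, 8, 221), (23, 28, 617, 11, 221), (72, 10, 612, 11, 218), (94, 13, 609, 14, 217)]
174 [(96, 15, 624, -2, 219), (90, 15, 622, 0, 218), (83, 11, 618, 1, 216), (60, 8, 622, 7, 220), (38, 11, 621, 9, 220), (50, 7, 621, 13, 220), (90, 10, 617, 14, 218), (90, 11, 617, 17, 219)]
175 [(80, 16, 630, 0, 219), (84, 12, 628, 3, 218), (90, 11, 623, 3, 215), (96, 11, 625, 8, 218), (90, 9, 626, 11, 219), (95, 15, 626, 15, 221), (95, 14, 621, 16, 218), (90, 13, 622, 19, 219)]
176 [(64, 16, 624, -3, 211), (64, 15, 623, 0, 211), (73, 14, 628, 6, 216), (85, 13, 622, 6, 212), (85, 14, 626, 12, 216), (84, 13, 627, 16, 218), (96, 13, 626, 18, 218), (90, 12, 627, 22, 220)]
```

View pics/z3.png

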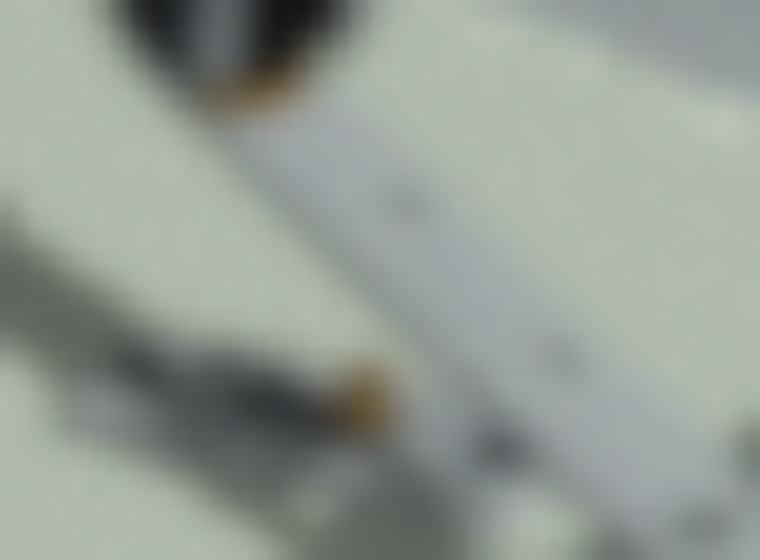

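The zoom shows the brass pin top near (365,377) and the last hole at (405,200), with the next holes at (565,355) and (725,520). I'll check these against the robot's prediction.

Run:
```python
from plan import *
a=dict(np.load("s3.npz"))
s,p,R=cur();M=R.as_matrix();g=p+.1547*M[:,1]
print("tilt by y",np.arcsin(-M[2,2]*1))
f=lambda U,V:((U+.5)/20-.5+218,(V+.5)/20-.5+152)
seen={.23:f(405,200),.19:f(565,355),.15:f(725,520),.268:f(265,92)}
for st in(-120.45,-122.5):
  for l in(.268,.23,.19,.15):
    R2=rot(st,.156).as_matrix();X=g+R2[:,2]*(.268-l)+R2[:,1]*.026
    print(st,l,X.round(4),proj(a,X).round(2),np.round(seen[l],2))
# fit: bar dir + knob offset dx,dy  (z fixed) to seen
from scipy.optimize import least_squares
def F(v):
    R2=rot(v[2],v[3]).as_matrix();r=[]
    for l in(.23,.19,.15): r+=list(proj(a,g+[v[0],v[1],0]+R2[:,2]*(.268-l)+R2[:,1]*.026)-np.array(seen[l]))
    return r+[ (v[3]-.156)/.01]
q=least_squares(F,[0,0,-121,.156],x_scale=[.01,.01,1,.01]);print(q.x,q.fun.round(2))
print("pin px",proj(a,(.613,.0068,.228)),f(365,377), atz(a,*f(365,377),.228))
```

```text
tilt by y 0.15891565776501523
-120.45 0.268 [ 0.5979 -0.0217  0.2634] [229.66 155.62] [230.78 156.12]
-120.45 0.23 [0.617  0.0107 0.2575] [236.63 162.65] [237.78 161.52]
-120.45 0.19 [0.637  0.0447 0.2513] [244.24 170.32] [245.78 169.28]
-120.45 0.15 [0.657  0.0788 0.245 ] [252.14 178.3 ] [253.78 177.52]
-122.5 0.268 [ 0.5978 -0.0216  0.2634] [229.7  155.61] [230.78 156.12]
-122.5 0.23 [0.618  0.01   0.2575] [236.28 162.77] [237.78 161.52]
-122.5 0.19 [0.6392 0.0434 0.2513] [243.48 170.61] [245.78 169.28]
-122.5 0.15 [0.6605 0.0767 0.245 ] [250.96 178.75] [253.78 177.52]
[-5.62267530e-03  1.16055478e-03 -1.19753995e+02  1.56484475e-01] [ 0.16  0.24 -0.1   0.08 -0.06 -0.29  0.05]
pin px [236.35224825 170.12080248] (235.775, 170.375) [0.61494911 0.00583583 0.228     ]
```

```bash
cat > bar.py <<'E'
from plan import *
def cloud(c):
    D=c["depth"];v,u=np.nonzero(D>0);K=c["camera_matrix"]
    p=cv2.undistortPoints(np.c_[u,v][:,None].astype(float),K,np.array([float(c["k1"]),0,0,0,0]))[:,0]
    X=np.c_[p,np.ones(len(p))]*D[v,u][:,None];return (X-c["t"])@c["R"]
def barfit(c,g,yaw,tilt):
    """g grasp pt (robot). Return lateral offset of bar points along tool x, dir"""
    R2=rot(yaw,tilt).as_matrix();X=cloud(c)-g
    x=X@R2[:,0];z=X@R2[:,2];h=-(X@R2[:,1])+.030
    m=(abs(x)<.022)&(z>.02)&(z<.235)&(h>-.003)&(h<.010)
    return x[m],z[m],h[m]
E
python3 - <<'E'
from bar import *
s,p,R=cur();M=R.as_matrix();g=p+.1547*M[:,1]
for f in("s3.npz","t3.npz"):
    c=dict(np.load(f));x,z,h=barfit(c,g,-120.45,.156)
    print(f,len(x))
    for a in np.arange(.02,.24,.03):
        m=(z>=a)&(z<a+.03)
        if m.sum()>8: print(round(a+.015,3),m.sum(),"x mid",((np.percentile(x[m],2)+np.percentile(x[m],98))/2).round(4),"med",np.median(x[m]).round(4),"wid",(np.percentile(x[m],98)-np.percentile(x[m],2)).round(4),"h",np.median(h[m]).round(4))
E
```

```text
s3.npz 417
0.035 56 x mid -0.0021 med -0.0026 wid 0.0225 h 0.0038
0.065 55 x mid -0.0015 med -0.002 wid 0.022 h 0.0038
0.095 60 x mid -0.0019 med -0.001 wid 0.0214 h 0.0043
0.125 56 x mid -0.0028 med -0.0013 wid 0.024 h 0.0039
0.155 54 x mid -0.0025 med -0.0004 wid 0.0226 h 0.0037
0.185 52 x mid -0.0029 med -0.0006 wid 0.0229 h 0.0041
0.215 75 x mid -0.0041 med -0.0024 wid 0.023 h 0.0044
0.245 9 x mid -0.0039 med -0.0042 wid 0.0203 h 0.0047
t3.npz 137
0.155 9 x mid -0.0044 med -0.011 wid 0.0195 h 0.0058
0.185 52 x mid -0.0049 med -0.0054 wid 0.021 h 0.0044
0.215 65 x mid -0.0054 med -0.0057 wid 0.0214 h 0.0043
0.245 11 x mid -0.005 med -0.0033 wid 0.0187 h 0.0047
```

Depth fits of the bar give a height that agrees, with lateral offsets of about −2 to −3 mm at the hole. The correction is about +1.2 mm lateral and +2 mm outward. Next I'll lower to just above the pin.

```bash
cat > tgt.py <<'E'
from bar import *
import sys
P0=np.array([.7317,.2058]);YAW=-120.45
def tgt(lat,along,tilt,yaw=None):
    a=np.radians(YAW);d=np.array([np.cos(a),np.sin(a)]);x=np.array([-np.sin(a),np.cos(a)])
    k=P0+d*(.268*np.cos(tilt)-.03*np.sin(tilt)+along)+x*lat
    return np.r_[k,.218+.268*np.sin(tilt)+.03*np.cos(tilt)],rot(YAW,tilt)
if __name__=="__main__":
    show()
    s,p,R=cur();M=R.as_matrix();g=p+.1547*M[:,1]
    A=list(map(float,sys.argv[1:]))
    for i in range(0,len(A),3):
        G,Rt=tgt(*A[i:i+3]);print(A[i:i+3],"dgrasp",(G-g).round(4),*cmd(G,Rt))
E
python3 tgt.py .0012 .002 .156  .0012 .002 .11 .0012 .002 .06
```

```text
t 7.55 tcp [0.6124 0.0029 0.4418] grasp [ 0.6    -0.0182  0.2891] F [ 0.23  0.74 -1.78] gap 0.19 x [ 0.862 -0.507 -0.   ] y [-0.08  -0.136 -0.987] q [-0.49  0.65  0.71  1.55 -0.29  1.15 -0.28]
[0.0012, 0.002, 0.156] dgrasp [-0.0001 -0.0025  0.0002] [0.0012, 0.0001, -0.0027] [0.17, 0.0, -0.02]
[0.0012, 0.002, 0.11] dgrasp [-0.0016 -0.0051 -0.0118] [0.0012, 0.0127, -0.0108] [2.8, 0.0, -0.02]
[0.0012, 0.002, 0.06] dgrasp [-0.0029 -0.0074 -0.025 ] [0.0012, 0.0267, -0.0191] [5.67, 0.0, -0.02]
```

```bash
python3 -m inch '{"grip":[0,0,0,0,0,0,0,0],"slide":[[0.0006,0,-0.0014],[0.0012,0.0001,-0.0027],[0.0012,0.0064,-0.0068],[0.0012,0.0127,-0.0108],[0.0012,0.0197,-0.015],[0.0012,0.0267,-0.0191],[0.0012,0.0267,-0.0191],[0.0012,0.0267,-0.0191]],"twist":[[0,0,0],[0.2,0,0],[1.5,0,0],[2.8,0,0],[4.2,0,0],[5.7,0,0],[5.7,0,0],[5.7,0,0]]}'
python3 - <<'E'
from tgt import *
show()
b=cam("top","t4.npz");a=cam("scene","s4.npz")
s,p,R=cur();M=R.as_matrix();g=p+.1547*M[:,1]
tilt=(g[2]-.248)/.268;print("tilt",tilt)
for n,c in(("s",a),("t",b)):
    x,z,h=barfit(c,g,YAW,tilt)
    for q in np.arange(.02,.24,.04):
        m=(z>=q)&(z<q+.04)
        if m.sum()>8: print(n,round(q+.02,3),m.sum(),"x mid",((np.percentile(x[m],2)+np.percentile(x[m],98))/2).round(4),"med",np.median(x[m]).round(4),"wid",(np.percentile(x[m],98)-np.percentile(x[m],2)).round(4),"h",np.median(h[m]).round(4))
Rt=rot(YAW,0).as_matrix();print("pin rel grasp: lat",(np.r_[.613,.0065,0]-g)@Rt[:,0],"inward",(np.r_[.613,.0065,0]-g)@Rt[:,2])
cv2.imwrite("pics/s4.png",cv2.resize(a["color"][150:200,210:280],None,fx=11,fy=11,interpolation=cv2.INTER_CUBIC))
E
```

```text
time: 8.35
tcp_pos: [0.6004, -0.0203, 0.4187]
tool_rot: [-0.661, 0.703, -0.192, 0.18]
force: [-1.9, 0.7, -1.7]
finger_gap: 0.19
t 8.35 tcp [ 0.6004 -0.0203  0.4187] grasp [ 0.5953 -0.0285  0.2643] F [-1.93  0.71 -1.66] gap 0.19 x [ 0.861 -0.508 -0.001] y [-0.033 -0.053 -0.998] q [-0.42  0.63  0.66  1.64 -0.36  1.03 -0.2 ]
tilt 0.061650798284410536
s 0.04 63 x mid -0.0031 med -0.0019 wid 0.0225 h 0.0036
s 0.08 68 x mid -0.0038 med -0.0025 wid 0.0232 h 0.0039
s 0.12 68 x mid -0.0052 med -0.0038 wid 0.0234 h 0.0038
s 0.16 65 x mid -0.006 med -0.0063 wid 0.0226 h 0.0038
s 0.2 76 x mid -0.0076 med -0.0047 wid 0.0238 h 0.0037
s 0.24 37 x mid -0.0091 med -0.0076 wid 0.0221 h 0.0041
t 0.12 75 x mid -0.0062 med -0.006 wid 0.0211 h 0.0035
t 0.16 65 x mid -0.0074 med -0.0081 wid 0.021 h 0.0038
t 0.2 84 x mid -0.0086 med -0.009 wid 0.0217 h 0.0036
t 0.24 34 x mid -0.009 med -0.0102 wid 0.0211 h 0.0033
pin rel grasp: lat -0.0027751288118060637 inward 0.0385476816262299
```

View pics/s4.png

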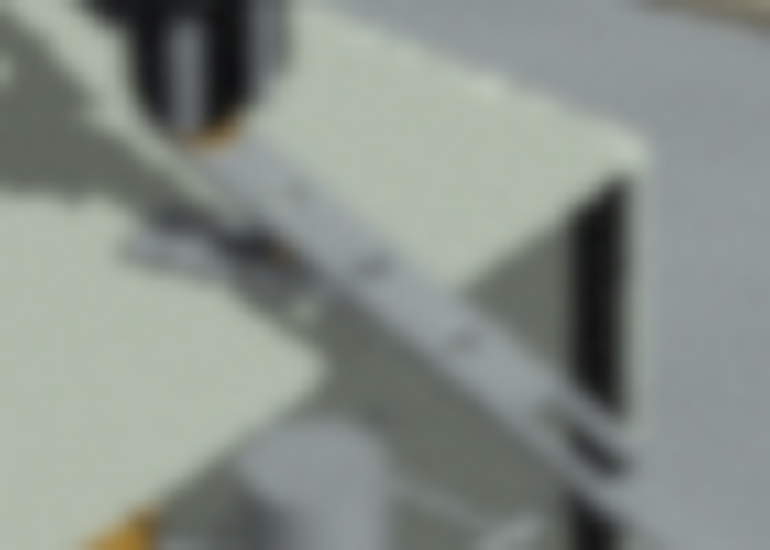

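The bar is just above the pin, with brass peeking out under the near edge at (272,250). The lateral position agrees within about 0.5 mm. I'll recheck the along-bar position in the settled state.

```bash
cat > off.py <<'E'
from tgt import *
PIN=np.array([.613,.0065])
def off():
    s,p,R=cur();M=R.as_matrix();g=p+.1547*M[:,1];tilt=(g[2]-.248)/.268
    Rt=rot(YAW,0).as_matrix();r=np.r_[PIN,0]-g
    print("tilt",round(tilt,4),"gz",round(g[2],4),"pin lat",round(r@Rt[:,0],4),"pin inward of hole(model)",round(r@Rt[:,2]-(.038*np.cos(tilt)-.03*np.sin(tilt)),4),"F",np.round(s["force"],2),"t",round(s["time"],2),"gr",g.round(4))
if __name__=="__main__": off()
E
python3 off.py; python3 tgt.py 0 0 .06
python3 - <<'E'
from off import *
a=dict(np.load("s4.npz"));s,p,R=cur();M=R.as_matrix();g=p+.1547*M[:,1]
f=lambda U,V:((U+.5)/11-.5+210,(V+.5)/11-.5+150)
R2=rot(-121.8,.0616).as_matrix()
for l,U,V in((.23,297,190),(.19,375,263),(.15,463,342)):
    X=g+R2[:,2]*(.268-l)+R2[:,1]*.026-.003*R2[:,0]
    print(l,X.round(4),"pred",proj(a,X).round(2),"seen",np.round(f(U,V),2),"in bar plane",atz(a,*f(U,V),X[2]).round(4), "inward diff",((atz(a,*f(U,V),X[2])-X)@R2[:,2]).round(4),"lat",((atz(a,*f(U,V),X[2])-X)@R2[:,0]).round(4))
E
```

```text
tilt 0.0617 gz 0.2645 pin lat -0.0028 pin inward of hole(model) 0.0025 F [-1.69  0.88 -1.57] t 8.45 gr [ 0.5959 -0.0281  0.2645]
t 8.45 tcp [ 0.6008 -0.0199  0.4189] grasp [ 0.5959 -0.0281  0.2645] F [-1.69  0.88 -1.57] gap 0.195 x [ 0.861 -0.508 -0.   ] y [-0.032 -0.054 -0.998] q [-0.42  0.63  0.66  1.64 -0.36  1.03 -0.2 ]
[0.0, 0.0, 0.06] dgrasp [ 0.0012  0.0049 -0.0005] [-0.0015, 0.0002, 0.0044] [0.14, -0.07, -0.03]
0.23 [0.6125 0.0043 0.2362] pred [235.6  167.53] seen [236.55 166.82] in bar plane [0.6078 0.0052 0.2362] inward diff -0.0017 lat -0.0044
0.19 [0.6335 0.0382 0.2338] pred [242.87 174.28] seen [243.64 173.45] in bar plane [0.6286 0.0384 0.2338] inward diff -0.0024 lat -0.0042
0.15 [0.6545 0.0722 0.2313] pred [250.44 181.32] seen [251.64 180.64] in bar plane [0.65   0.0739 0.2313] inward diff -0.001 lat -0.0047
```

```bash
python3 -m inch '{"grip":[0,0,0,0,0,0,0,0],"slide":[[0,-0.0001,0.0015],[0,-0.0002,0.003],[0,0.0016,0.0018],[0,0.0035,0.0006],[0,0.0053,-0.0007],[0,0.0071,-0.0019],[0,0.0071,-0.0019],[0,0.0071,-0.0019]],"twist":[[0,0,0],[0,0,0],[0.4,0,0],[0.8,0,0],[1.1,0,0],[1.5,0,0],[1.5,0,0],[1.5,0,0]]}'; python3 off.py
```

```text
time: 9.25
tcp_pos: [0.5997, -0.0211, 0.4117]
tool_rot: [-0.67, 0.694, -0.189, 0.182]
force: [0.6, 2.5, -1.6]
finger_gap: 0.194
tilt 0.0341 gz 0.2571 pin lat -0.0024 pin inward of hole(model) -0.001 F [ 0.6   2.49 -1.56] t 9.25 gr [ 0.5968 -0.0257  0.2571]
```

```bash
python3 -m inch '{"grip":[0,0,0,0,0,0,0,0],"slide":[[0,0.0009,-0.0006],[0,0.0018,-0.0012],[0,0.0027,-0.0018],[0,0.0035,-0.0024],[0,0.0044,-0.003],[0,0.0052,-0.0036],[0,0.0052,-0.0036],[0,0.0052,-0.0036]],"twist":[[0.2,0,0],[0.4,0,0],[0.6,0,0],[0.8,0,0],[1,0,0],[1.1,0,0],[1.1,0,0],[1.1,0,0]]}'; python3 off.py
```

```text
time: 10.05
tcp_pos: [0.5979, -0.0244, 0.4067]
tool_rot: [-0.677, 0.688, -0.188, 0.184]
force: [-0.6, 2.1, -1.1]
finger_gap: 0.19
tilt 0.0151 gz 0.252 pin lat -0.0025 pin inward of hole(model) -0.0008 F [-0.64  2.06 -1.15] t 10.05 gr [ 0.5965 -0.0264  0.252 ]
```

```bash
python3 -m inch '{"grip":[0,0,0,0,0,0,0,0],"slide":[[0,0.0007,-0.0005],[0,0.0014,-0.0009],[0,0.002,-0.0014],[0,0.0027,-0.0019],[0,0.0033,-0.0023],[0,0.0038,-0.0027],[0,0.0038,-0.0027],[0,0.0038,-0.0027]],"twist":[[0.15,0,0],[0.3,0,0],[0.45,0,0],[0.6,0,0],[0.7,0,0],[0.85,0,0],[0.85,0,0],[0.85,0,0]]}'; python3 off.py
```

```text
time: 10.85
tcp_pos: [0.5964, -0.0269, 0.403]
tool_rot: [-0.682, 0.683, -0.186, 0.186]
force: [-0.6, 2.6, -1.7]
finger_gap: 0.194
tilt 0.001 gz 0.2483 pin lat -0.0025 pin inward of hole(model) -0.0006 F [-0.62  2.64 -1.7 ] t 10.85 gr [ 0.5962 -0.027   0.2483]
```

```bash
python3 -m inch '{"grip":[0.25,0.3,0.4,0.5,0.6,0.6,0.6,0.6],"slide":[[0,0,0],[0,0,0],[0,0,0],[0,0,0],[0,0,0],[0,0,0],[0,0,0],[0,0,0]],"twist":[[0,0,0],[0,0,0],[0,0,0],[0,0,0],[0,0,0],[0,0,0],[0,0,0],[0,0,0]]}'; python3 off.py
python3 -m inch '{"grip":[0.6,0.6,0.6,0.6,0.6,0.6,0.6,0.6],"slide":[[0,-0.01,0],[0,-0.025,0],[0,-0.045,0],[0,-0.07,0],[0,-0.1,0],[0,-0.14,0],[0,-0.18,0],[0,-0.2,0]],"twist":[[0,0,0],[0,0,0],[0,0,0],[0,0,0],[0,0,0],[0,0,0],[0,0,0],[0,0,0]]}'; python3 -c "
from p import *
show()"
```

```text
time: 11.65
tcp_pos: [0.5964, -0.0268, 0.403]
tool_rot: [-0.682, 0.683, -0.186, 0.186]
force: [-0.6, 1.4, -0.8]
finger_gap: 0.597
tilt 0.0011 gz 0.2483 pin lat -0.0025 pin inward of hole(model) -0.0007 F [-0.6   1.44 -0.77] t 11.65 gr [ 0.5963 -0.0269  0.2483]
time: 12.45
tcp_pos: [0.5965, -0.0275, 0.6077]
tool_rot: [0.682, -0.682, 0.184, -0.188]
force: [-0.3, 0.6, 0.2]
finger_gap: 0.601
t 12.45 tcp [ 0.5965 -0.0275  0.6077] grasp [ 0.5973 -0.0276  0.453 ] F [-0.28  0.63  0.18] gap 0.601 x [ 0.861 -0.508  0.005] y [ 0.005 -0.001 -1.   ] q [-0.42  0.47  0.7   1.36 -0.3   1.42 -0.26]
```

```bash
python3 -m inch '{"grip":[0.6,0.6,0.6,0.6,0.6,0.6,0.6,0.6],"slide":[[0.006,0,-0.045],[0.012,0,-0.09],[0.018,0,-0.135],[0.025,0,-0.18],[0.032,0,-0.225],[0.038,0,-0.27],[0.044,0,-0.32],[0.05,0,-0.37]],"twist":[[0,0,0],[0,0,0],[0,0,0],[0,0,0],[0,0,0],[0,0,0],[0,0,0],[0,0,0]]}'
python3 - <<'E'
from tgt import *
b=cam("top","t5.npz");a=cam("scene","s5.npz")
A=cv2.resize(b["color"][100:220,205:365],None,fx=4.8,fy=2.4*2,interpolation=cv2.INTER_CUBIC)[:,:]
B=cv2.resize(a["color"][140:200,180:310],None,fx=5.9,fy=5.9,interpolation=cv2.INTER_CUBIC)
cv2.imwrite("pics/t5.png",A);cv2.imwrite("pics/s5.png",B)
g=np.array([.5963,-.0269,.248])
for n,c in(("s",a),("t",b)):
    x,z,h=barfit(c,g,-121.8,0)
    for q in np.arange(.02,.24,.04):
        m=(z>=q)&(z<q+.04)&(abs(x+.001)<.009)
        if m.sum()>8: print(n,round(q+.02,3),m.sum(),"x",np.median(x[m]).round(4),"h",np.median(h[m]).round(4))
E
```

```text
time: 13.25
tcp_pos: [0.4511, -0.3717, 0.6043]
tool_rot: [-0.682, 0.683, -0.186, 0.186]
force: [2.0, -0.0, 0.8]
finger_gap: 0.605
s 0.04 46 x 0.0001 h 0.0037
s 0.08 49 x 0.0006 h 0.0042
s 0.12 45 x -0.0013 h 0.0042
s 0.16 31 x 0.0003 h 0.0038
s 0.2 41 x -0.0033 h 0.0042
s 0.24 16 x -0.0021 h 0.004
t 0.04 71 x -0.0011 h 0.0043
t 0.08 60 x -0.0013 h 0.0037
t 0.12 51 x -0.0018 h 0.0038
t 0.16 34 x -0.0019 h 0.0041
t 0.2 42 x -0.0045 h 0.0039
t 0.24 13 x -0.0049 h 0.0043
```

View pics/t5.png

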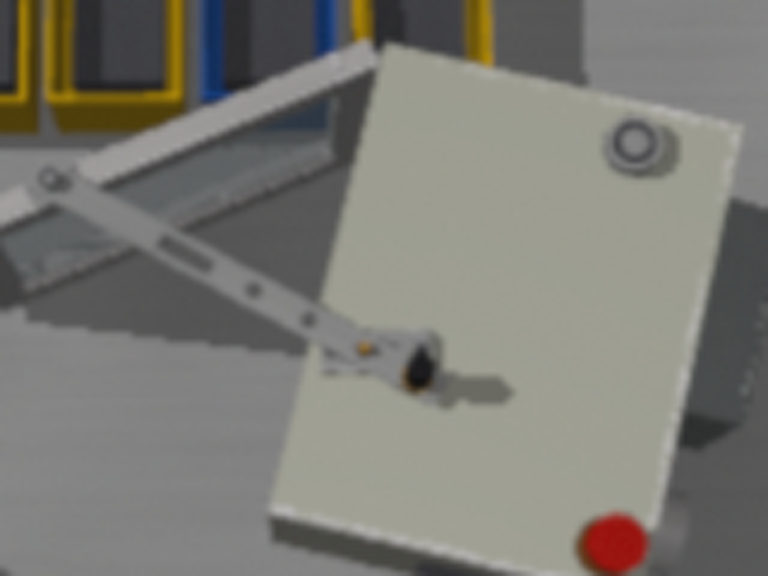

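View pics/s5.png

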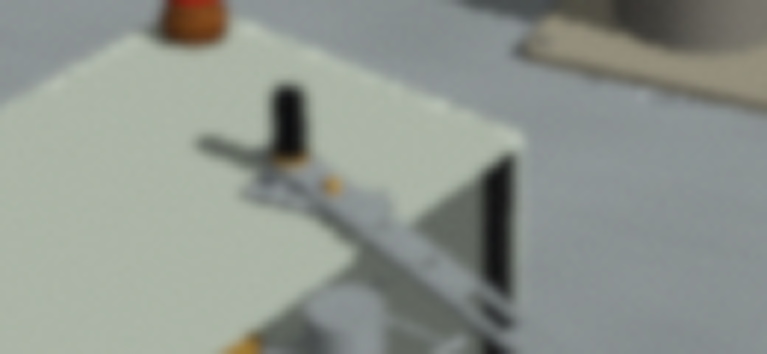

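The brass pin stands up through the last hole next to the knob: top view (365,348), scene (332,185). The bar's upper face is level, about 4 mm above its seated underside height along its whole length. The jar and bearing haven't moved, and the arm is clear.

```bash
python3 -c "
from cell import manip
print(manip.hand_in())"
```

```text
the job is handed in; nothing more can be done
None
```

The stay's last round hole, the one next to the knob, is over the pin, and the stay lies flat on the pin's plate. I lifted it off the pin by the knob, swung the door open with it, lowered it in small steps and let go. The job is handed in, at about 13 s of the 67 s allowed.

**Last checks**
- **Fit:** both cameras show the brass pin standing up through the last hole. The bar's upper face is at its seated height (about 4 mm above the underside level) along its whole length, so it is level and home.
- **Force:** the readings I took between moves never passed about 6 N. That peak came when the gripper closed on the knob; during the lowering it stayed under 3.5 N, with no upward push from the pin.
- **Other things:** the bearing and jar on the roof look unmoved. I did not check the items on the bench closely afterwards, but the arm passed well above them. The arm ended clear of everything.

**Disagreements:** before the drop, the cameras and the arm's own position differed by 2–5 mm sideways on where the bar was. The scene camera's view of the holes was also biased by about 1 pixel. I went by the bar's position measured from the cameras' depth readings, and the hole went over the pin on the first try.

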